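Shim the rocking microscope

ROBOT

A 6-joint arm with a two-finger parallel gripper is mounted at the origin on the work surface. World frame = base frame: x ahead of the robot, y to its left, z up, the work surface at z = 0. Lengths are in m, angles in rad, forces in N, time in s.
With the tool pointing down it reaches from about 0.35 to 0.775 m from the base axis. Payload 5.5 kg.
Tool frame: the origin (TCP) lies at the very end of the fingers, on their centre line; the grasp point (between the pads) lies 19 mm behind it (env.grip_point_offset is the distance from the TCP to the grasp point, in m); z points along the fingers, y is the line along which they close (so a half turn about z gives the same grasp; the last joint's range is limited). The gripper opens to 85 mm and grips with 20 to 120 N. Pads are 22 mm wide; open, the fingers measure 114 mm over their backs; the gripper's body (76 mm by 85 mm) begins 54 mm behind the grasp point. The pads swing forward as they close: fully open they stand 13 mm farther back than shut.
Start: joints at [1.034, 0.313, 0.046, 1.304, 0, 1.431], TCP at [0.222, 0.53, 0.231] pointing down, gripper open.
Joint ranges: [-2.76, 2.76], [-0.86, 1.69], [-1.03, 1.26], [-2.2, 2.34], [-1.47, 1.5], [-3.14, 3.14]. Speed limits (rad/s): [2.57, 2.57, 3.14, 3.14, 3.14, 3.14].

INTERFACE

Orientations are given as a unit quaternion [w, x, y, z].
In Python, from workcell import sensors, imaging, workorder, env gives the robot as it stands.
- The arm moves only by the shell command python3 -m handwheel 'ROWS' [FORCE]. ROWS is JSON, a list of rows, each a list of 5 numbers: the shift along the tool's x, y, z in mm, then the turn about the tool's z in rad, then the opening, from 0 (shut) to 1 (fully open). A call has 1 to 8 rows; each row is the pose to reach, as a shift and turn from the pose commanded when the call began, along the tool's axes at that moment; what a row does not reach only later rows make up. A row lasts 1/10 s, in which the tool goes at most 50 mm and 8.59 degrees, less where a joint would pass 70% of its speed; a pose out of reach is approached as far as the arm can. A call with a gripper value outside its range is refused whole. The fingers move at their own pace and stop on an object; FORCE is the grip in N (left out, the last holds). Time passes only in rows, so rows that repeat a pose let the fingers close. It gives the time, the measured TCP pose, the force, the opening and the grip force at its end, in the units of the state.
- sensors.get_state(): the state, without advancing time (a new reading comes with each control period).
- imaging.read_camera(name): name is "scene" or "top" or "wrist"; returns a dict with "color" (420x560x3 uint8, blue, green, red), "z_map" (420x560 float32, m along the optical axis (not along the pixel's ray), 0 where there is no reading), "fx", "fy", "cx", "cy" (pixels), "k1" (the pictures are not rectified: a ray, as slopes to the right and down, at radius r is drawn at 1 + k1 r^2 times it, then the intrinsics apply), "xyz" and "rotation" of the camera in the world. Camera axes: x right, y down, z forward; pixel columns grow to the right and rows downward; lengths in m; the calibration is good to about 2 mm. A picture is of the moment at which its call begins.
- workorder.hand_in(): hands the job in; it is judged then, once.
The state is a dict: "clock": time; "joint_pos": joint angles; "qvel": joint speeds; "tau": joint torques, N m; "tcp_pos": TCP position; "orientation": TCP orientation; "wrist_force": force on the tool from outside, world axes, zero at the start; "ft_torque": the same for the moment, N m; "finger_gap": finger opening in m; "grip_force": force on a finger pad.
Only numpy, scipy, OpenCV 4.12 (cv2) and the standard library are available. Lean on these libraries where they do the work, as an engineer would, in place of code of your own. Each camera call takes 0.05 s, during which the arm holds its last target. There are 200 camera calls.

TASK

The microscope on the bench leans over onto its one short foot, at the front corner nearest the loose wooden wedge, and rocks. Push the wedge along the bench, thin end first, under that short foot until it is snug: the microscope level and no longer rocking, its weight on the wedge and on all three other feet. Only push the wedge with the fingers, do not pick it up; let the microscope stay where it stands, leave the other things alone, and take the hand away at the end.

Things in the scene. Friction and masses are not known exactly. Their poses are not given: they have to be found in the camera images.
- microscope: White microscope, about 2 kg, loose, 350 mm tall. Base 210 (x) x 170 (y) mm. Origin: middle of the base, in the plane of the bottoms of its three good feet; z up when level; x from its front (eyepiece, near the robot) to its column. Four black ball feet, 12 mm radius, at x = +-85, y = +-65 mm. The one at (-85, -65) is 10 mm too short: at first it leans 0.1 rad onto that foot.
- short_foot (a point): Lowest point of the short foot, at (-85, -65, 10) mm in the microscope's frame. It rests on the bench at first, carrying 3 to 6 N, and is 10 mm up when level. The base's underside is 14 mm above it and its edges 20 mm outside it.
- far_foot: The ball foot diagonally opposite the short one, part of the microscope; origin at its lowest point, at (85, 65, 0) mm in the microscope's frame. Hangs about 10 mm above the bench at the start; touches the bench when the microscope is level.
- wedge: Loose plain wooden wedge, 120 (x) x 45 (y) mm, 0.07 kg, flat on the bench. Origin: middle of its underside; +x points to the thin end. 1.5 mm thick at the thin end (x = 60), rising evenly to 21.5 mm at the square back (x = -60); 10 mm thick at x = 9. It starts in front of the short foot, thin end 30 to 60 mm short of it, aimed at it within 20 mm and 0.2 rad.
- wedge_back (a point): Middle of the wedge's upright back face, 11 mm above the bench: the place to push. Up to about 13 N gets the thin end under the foot, then 3 to 8 N drives it on; once the far foot is down, within some 10 mm more, the resistance grows to 12 to 25 N: it is then snug. The wedge stays where it is left.
- wedge_tip (a point): Middle of the wedge's thin end, on its underside.
- slide_box: Bystander: flat wooden slide box, 90 x 100 x 30 mm, origin in the middle of its underside.
- oil_bottle: Bystander: small amber bottle, 40 mm across, 85 mm tall, origin in the middle of its underside.
- petri_dish: Bystander: clear shallow dish, 84 mm across, 16 mm tall, origin in the middle of its underside.
There are look-alikes about, which are no part of the job. Of the things shaped like the wedge, the wooden one is meant.

How it is judged:
On the way:
1. the wedge is under the short foot and has begun to raise it (contact force between wedge and microscope above 0.5 N and height (world z) of short_foot above 0.003 m), for 0.1 s.
At the end, for the whole second after the job is handed in: The microscope is level to 0.02 rad and at rest, the wedge lies flat under the short foot and carries it (more than 0.5 N), and the opposite far foot is down on the bench and carries some weight (more than 0.2 N), so nothing rocks (angle between microscope's own z axis and vertical below 0.02 rad and contact force between wedge and microscope above 0.5 N and contact force between far_foot and anything else above 0.2 N and height (world z) of far_foot below 0.003 m and y of short_foot in the frame of wedge between -0.024 and 0.024 m and x of short_foot in the frame of wedge between -0.045 and 0.045 m and height (world z) of wedge below 0.004 m and linear speed of each of microscope, wedge below 0.01 m/s); the robot touches nothing.
It fails at once if the wedge is lifted or tipped off the bench (height (world z) of wedge above 0.012 m or angle between wedge's own z axis and vertical above 0.2 rad).
It fails at once if the microscope is shoved more than 20 mm, lifted or tipped (distance of microscope from where it was at the start of the episode above 0.02 m or angle between microscope's own z axis and vertical above 0.2 rad).
It fails at once if a bystander is moved more than 20 mm (distance of any of slide_box, oil_bottle, petri_dish from where it was at the start of the episode above 0.02 m).
It also fails if it takes over 42 s, if anything falls off the work surface, if the arm or the gripper's body presses on something with over 40 N, if the wrist force passes 120 N, or if a joint passes its speed limit or range.

## Working session

There is one attempt and no reset: what is moved stays moved. The work goes in short steps, Python scripts to look and compute and a shell command to move; the robot and the scene stay as the last step left them, time stands still between calls to the robot, and variables do not carry over. Pictures are saved under pics/ and viewed, at most 13 in all, crops included, and the job is handed in when it is done.

```bash
mkdir -p pics; cat > h.py <<'E'
import numpy as np,cv2
from workcell import sensors,imaging,workorder,env
def look(n,f):
    d=imaging.read_camera(n); cv2.imwrite('pics/'+f+'.png',d['color']); np.save('pics/'+f+'.npy',d,allow_pickle=True); return d
def load(f): return np.load('pics/'+f+'.npy',allow_pickle=True).item()
def ray(d,u,v):
    K=np.array([[d['fx'],0,d['cx']],[0,d['fy'],d['cy']],[0,0,1]])
    p=cv2.undistortPoints(np.array([[[u,v]]],float),K,np.array([d['k1'],0,0,0,0.]))[0,0]
    return p
def rot(d):
    R=np.array(d['rotation'],float)
    if R.size==4:
        from scipy.spatial.transform import Rotation as Ro
        R=Ro.from_quat(R.ravel()[[1,2,3,0]]).as_matrix()
    return R
def onz(d,u,v,z=0):
    w=rot(d)@np.append(ray(d,u,v),1); o=np.array(d['xyz']); return o+w*(z-o[2])/w[2]
def dep(d,u,v):
    z=d['z_map'][int(v),int(u)]; return np.array(d['xyz'])+rot(d)@(np.append(ray(d,u,v),1)*z)
E
python3 - <<'E'
from h import *
for n in('scene','top'):
    d=look(n,n+'1'); print(n,d['xyz'],d['rotation'])
s=sensors.get_state(); print(s['tcp_pos'],s['orientation'],s['wrist_force'],s['clock'])
E
```

```text
scene [ 0.40928946 -0.58529886  0.7879448 ] [-0.3537971   0.92467502 -0.13278714  0.04659705]
top [0.39958067 0.06180069 1.02209685] [-0.05939509  0.71217225 -0.69640623  0.06558411]
[0.22198826 0.52993732 0.23048898] [-2.68907775e-04  1.97085856e-01  9.80385892e-01 -7.71726171e-04] [ 0.40982438  0.08505386 -0.39978818] 0.1
```

View pics/top1.png

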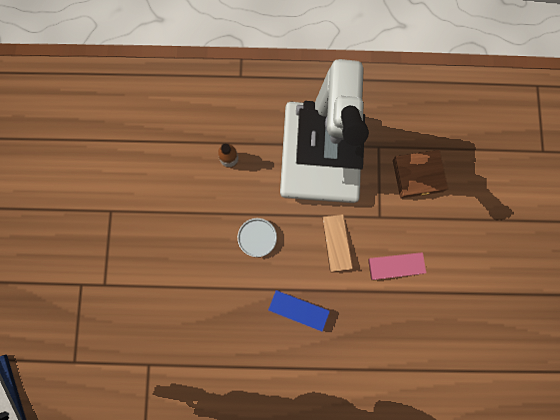

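View pics/scene1.png

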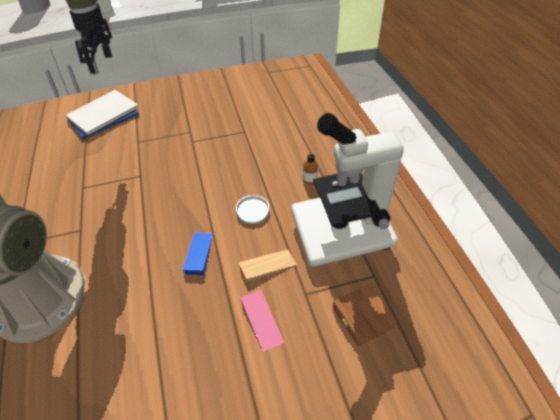

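The top view shows the microscope base at about (283–362, 102–200). The wooden wedge spans (324–352, 215–272), with the pink and blue look-alikes and the dish nearby. I'll enlarge it.

```bash
python3 - <<'E'
from h import *
d=load('top1'); c=d['color'][90:290,270:440]; cv2.imwrite('pics/c1.png',cv2.resize(c,None,fx=3,fy=3,interpolation=cv2.INTER_CUBIC))
for u,v in((328,218),(341,217),(334,225),(338,245),(341,265),(290,195),(355,196),(290,110)): print(u,v,dep(d,u,v).round(4))
E
```

```text
328 218 [ 0.5752 -0.0417  0.0048]
341 217 [ 0.5781 -0.07    0.0047]
334 225 [ 0.5598 -0.0545  0.0069]
338 245 [ 0.5154 -0.0622  0.016 ]
341 265 [ 0.4726 -0.0681  0.0205]
290 195 [0.6142 0.043  0.0513]
355 196 [ 0.6174 -0.0949  0.0421]
290 110 [0.7971 0.0468 0.0651]
```

View pics/c1.png

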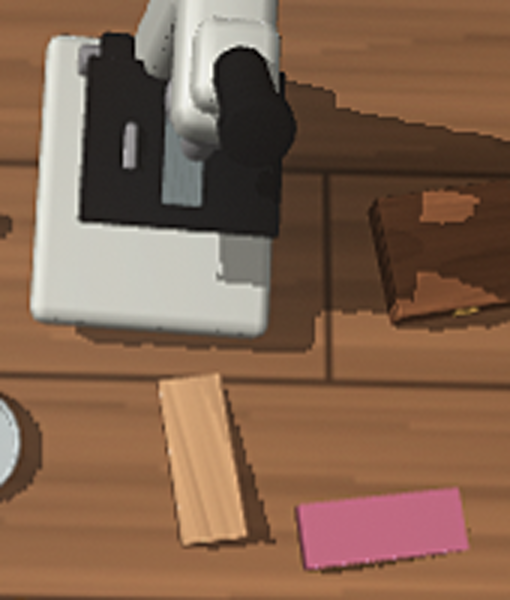

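Enlarged crop: the wedge's thin end corners are at (159,380) and (219,374), and its back top corners at (183,545) and (246,537). The base's front corners are at (31,320) and (267,334), and its left rear corner at (50,37). I'll compute the geometry.

```bash
python3 - <<'E'
from h import *
d=load('top1'); P=lambda u,v,z: onz(d,270+(u-1)/3,90+(v-1)/3,z)
t1,t2=P(159,380,.0015),P(219,374,.0015); b1,b2=P(183,545,.0215),P(246,537,.0215)
tip,back=(t1+t2)/2,(b1+b2)/2; a=(tip-back)[:2]
print('tip',tip,'back',back,'len',np.linalg.norm(a),'yaw',np.arctan2(a[1],a[0]),'w',np.linalg.norm(t1-t2),np.linalg.norm(b1-b2), 'yaw from w',[np.arctan2(*(q:=(p-r))[[1,0]])-np.pi/2 for p,r in((t1,t2),(b1,b2))])
fl,fr,bl=P(31,320,.05),P(267,334,.042),P(50,37,.062)
print(fl,fr,bl); f=fl-fr; l=bl-fl
yf=np.arctan2(f[1],f[0])-np.pi/2; yl=np.arctan2(l[1],l[0]); print('len',np.linalg.norm(f),np.linalg.norm(l),yf,yl)
y=(yf+yl)/2; X=np.array([np.cos(y),np.sin(y)]);Y=np.array([-X[1],X[0]])
foot=fr[:2]+20*.001*(X+Y); print('foot',foot, 'foot+tilt corr',foot+.002*(X+Y))
u=a/np.linalg.norm(a); r=foot-tip[:2]; print('foot in wedge dir: ahead',r@u,'lat',r@[-u[1],u[0]])
E
```

```text
tip [ 0.58197324 -0.05220491  0.0015    ] back [ 0.46204191 -0.06832608  0.0215    ] len 0.1210099826503503 yaw 0.13361899484148368 w 0.04415545941361348 0.04474137385413773 yaw from w [np.float64(0.12408168250210672), np.float64(0.14612835853852024)]
[0.61116034 0.06385913 0.05      ] [ 0.60680109 -0.1026588   0.042     ] [0.81647223 0.05497105 0.062     ]
len 0.16676698113184776 0.2058542458455957 -0.02617285056040819 -0.04326362561964659
foot [ 0.62748327 -0.08336508] foot+tilt corr [ 0.62955148 -0.08143571]
foot in wedge dir: ahead 0.04095314917940407 lat -0.03694533608046856
```

```bash
python3 - <<'E'
from h import *
d=load('top1'); print('dish',dep(d,257,238),'bottle',dep(d,228,152),'pink left',onz(d,369,270,.02))
h,w=d['z_map'].shape; m=[]
for v in range(50,215,2):
    for u in range(270,390,2):
        p=dep(d,u,v)
        if p[2]>.08: m.append(p)
m=np.array(m)
for lo,hi in((.08,.13),(.13,.2),(.2,.28),(.28,.4)):
    q=m[(m[:,2]>lo)&(m[:,2]<hi)]; print(lo,q[:,0].min() if len(q) else None,len(q))
E
python3 -m handwheel '[[-461,-392,110,1.04,0.5],[-461,-392,110,1.04,0.5],[-461,-392,110,1.04,0.5],[-461,-392,110,1.04,0.5],[-461,-392,110,1.04,0.5],[-461,-392,110,1.04,0.5],[-461,-392,110,1.04,0.5],[-461,-392,110,1.04,0.5]]'
```

```text
dish [0.52833736 0.11164591 0.00128517] bottle [0.69706295 0.17381069 0.07580634] pink left [ 0.46335108 -0.12735716  0.02      ]
0.08 0.771306465683167 35
0.13 0.6503024001741262 680
0.2 0.6695500631852537 118
0.28 0.6267829285352149 672
clock: 0.9
tcp_pos: [0.4005, 0.1775, 0.1593]
orientation: [-0.0, 0.659, 0.752, 0.0]
wrist_force: [1.5, 1.1, 0.1]
finger_gap: 0.0428
grip_force: 0.0
```

```bash
python3 -m handwheel '[[-198,69,80,0,0.5],[-198,69,80,0,0.5],[-198,69,80,0,0.5],[-198,69,80,0,0.5],[-198,69,80,0,0.5],[-198,69,80,0,0.5],[-198,69,80,0,0.5]]'; python3 -c "
from h import *
d=look('wrist','w1')"
```

```text
clock: 1.6
tcp_pos: [0.4943, -0.0077, 0.0792]
orientation: [-0.001, 0.659, 0.752, -0.0]
wrist_force: [-0.2, 0.4, 0.9]
finger_gap: 0.0428
grip_force: 0.0
```

View pics/w1.png

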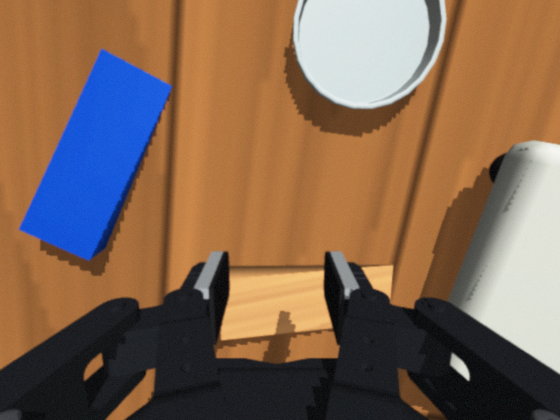

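The wrist view shows the wedge's left side along row 266, from about (230,266) to the thin end at (392,266). The microscope base is on the right and the fingertips are near (218,255) and (333,255). I'll check the edge position.

```bash
python3 - <<'E'
from h import *
d=load('w1'); print(onz(d,392,266,.0015),onz(d,394,312,.0015),onz(d,300,266,.012),onz(d,498,168,.012))
E
python3 -m handwheel '[[0,0,40,0,0.5],[0,0,70,0,0.5],[0,0,78,0,0.5],[0,0,78,0,0.5]]'
```

```text
[ 0.57931132 -0.02973274  0.0015    ] [ 0.58866823 -0.06510813  0.0015    ] [ 0.51386536 -0.0338473   0.012     ] [0.62488767 0.04729752 0.012     ]
clock: 2.05
tcp_pos: [0.4937, -0.0063, 0.0013]
orientation: [-0.001, 0.657, 0.753, -0.001]
wrist_force: [-0.2, -0.1, 0.0]
finger_gap: 0.0428
grip_force: 0.0
```

```bash
python3 -m handwheel '[[-8,0,0,0,0.5],[-14,0,0,0,0.5],[-20,0,0,0.02,0.5],[-26,0,0,0.05,0.5],[-32,0,0,0.08,0.5],[-38,0,0,0.11,0.5],[-42,0,0,0.136,0.5],[-42,0,0,0.136,0.5]]'; python3 -c "
from h import *
d=look('top','t2');d=d['color'][180:300,290:430];cv2.imwrite('pics/t2c.png',cv2.resize(d,None,fx=5,fy=5,interpolation=2))"
```

```text
clock: 2.85
tcp_pos: [0.5008, -0.05, 0.0017]
orientation: [0.0, 0.708, 0.706, -0.0]
wrist_force: [-0.2, -0.2, 0.5]
finger_gap: 0.043
grip_force: 0.0
```

View pics/t2c.png

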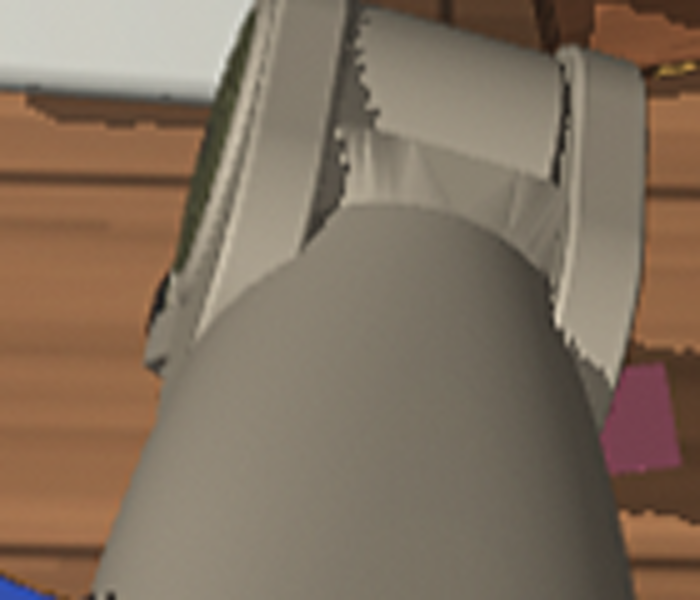

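The arm hides the wedge in this top view. I'll back off, rise and look with the wrist camera.

```bash
python3 -m handwheel '[[10,0,0,0,0.5],[20,0,-20,0,0.5],[50,0,-70,0,0.5],[50,0,-120,0,0.5],[50,0,-120,0,0.5],[50,0,-120,0,0.5]]'; python3 -c "
from h import *
d=look('wrist','w2');print(sensors.get_state()['joint_pos'])"
```

```text
clock: 3.5
tcp_pos: [0.5023, 0.0015, 0.1237]
orientation: [0.002, 0.707, 0.707, 0.001]
wrist_force: [0.6, -0.2, -0.0]
finger_gap: 0.0427
grip_force: 0.0
[-1.57748013e-01  2.32865148e-01 -3.39531079e-01  9.97198218e-01
  1.13352727e-04  1.41409408e+00]
```

View pics/w2.png

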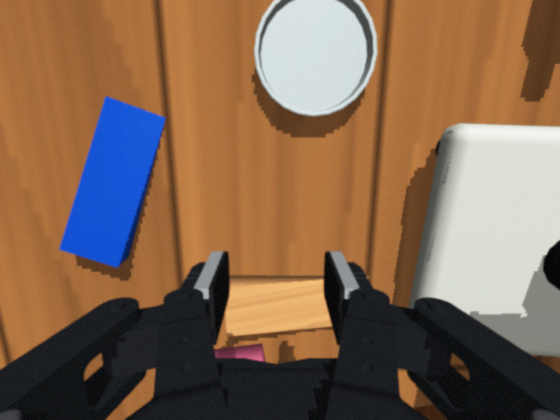

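The wrist view shows the wedge's left side nearly straight along row 277, with its thin end near (370,277). The pink look-alike is at (240,352).

```bash
python3 - <<'E'
from h import *
d=load('w2'); print(d['xyz'],onz(d,369,276,.0015),onz(d,235,276,.019),onz(d,300,276,.01))
print('foot',onz(d,438,148,.012),'base corners',onz(d,444,130,.052),onz(d,414,352,.045), 'pink',onz(d,263,346,.02))
E
```

```text
[0.50184812 0.06759113 0.26630346] [ 0.58219235 -0.06143161  0.0015    ] [ 0.46993441 -0.05269364  0.019     ] [ 0.52252482 -0.05720772  0.01      ]
foot [0.62265723 0.04718707 0.012     ] base corners [0.60594954 0.06129698 0.052     ] [ 0.6075489 -0.1033452  0.045    ] pink [ 0.49163708 -0.11662759  0.02      ]
```

```bash
python3 -m handwheel '[[-80,-77,0,-1.54,0.2],[-80,-77,0,-1.54,0.2],[-80,-77,0,-1.54,0.2],[-80,-77,0,-1.54,0.2],[-80,-77,0,-1.54,0.2],[-80,-77,0,-1.54,0.2],[-80,-77,0,-1.54,0.2],[-80,-77,0,-1.54,0.2]]' | head -3; python3 -m handwheel '[[0,0,0,-0.5,0.2],[0,0,0,-0.5,0.2],[0,0,0,-0.5,0.2]]'
```

```text
clock: 4.35
tcp_pos: [0.4219, -0.0786, 0.1194]
orientation: [-0.002, 0.197, 0.98, 0.0]
clock: 4.65
tcp_pos: [0.4219, -0.0785, 0.1194]
orientation: [-0.002, -0.027, 1.0, 0.001]
wrist_force: [-0.1, -0.2, -0.1]
finger_gap: 0.0172
grip_force: 0.0
```

```bash
python3 -m handwheel '[[0,0,45,0.085,0.2],[0,0,85,0.085,0.2],[0,0,108,0.085,0.2],[0,0,115,0.085,0.2],[0,0,115,0.085,0.2]]'; python3 -c "
from h import *
d=look('scene','s2')['color'][210:330,200:340];cv2.imwrite('pics/s2c.png',cv2.resize(d,None,fx=5,fy=5,interpolation=2))"
```

```text
clock: 5.15
tcp_pos: [0.4214, -0.0783, 0.0048]
orientation: [-0.002, 0.019, 1.0, 0.001]
wrist_force: [-0.1, 0.3, -0.1]
finger_gap: 0.0171
grip_force: 0.0
```

View pics/s2c.png

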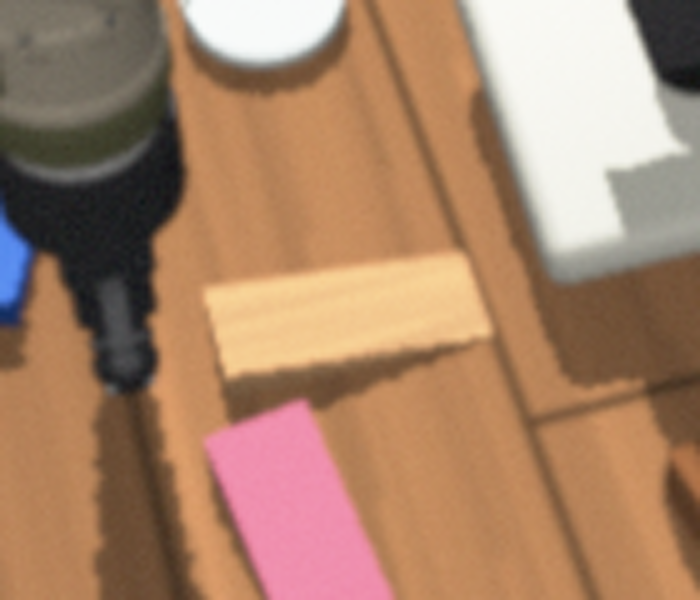

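The scene crop shows the wedge clear of the fingers. Its thin end corners are at (462,252) and (492,336), and its back top corners at (205,288) and (228,377).

```bash
python3 - <<'E'
from h import *
d=load('s2'); P=lambda u,v,z: onz(d,200+(u-2)/5,210+(v-2)/5,z)
t1,t2=P(462,252,.0015),P(492,336,.0015); b1,b2=P(205,288,.0215),P(228,377,.0215)
tip,back=(t1+t2)/2,(b1+b2)/2; a=(tip-back)[:2]
print(tip,back,np.linalg.norm(a),np.arctan2(a[1],a[0]),np.linalg.norm(t1-t2))
print('base corner',P(560,283,.035))
E
```

```text
[ 0.57972098 -0.08539546  0.0015    ] [ 0.46129085 -0.08531431  0.0215    ] 0.11843016045608173 -0.0006852464521536594 0.04704485669487046
base corner [ 0.60854103 -0.11183865  0.035     ]
```

```bash
python3 -m handwheel '[[-15,0,0,0,0.2],[-24,0,0,0,0.2],[-30,0,0,0,0.2],[-36,0,0,0,0.2],[-42,0,0,0,0.2],[-48,0,0,0,0.2],[-54,0,0,0,0.2],[-60,0,0,0,0.2]]'; python3 -c "
from h import *
d=look('scene','s3')['color'][210:330,200:340];cv2.imwrite('pics/s3c.png',cv2.resize(d,None,fx=5,fy=5,interpolation=2))"
```

```text
clock: 6.0
tcp_pos: [0.4839, -0.0813, 0.0067]
orientation: [-0.0, 0.019, 1.0, 0.0]
wrist_force: [-1.1, -0.4, -0.3]
finger_gap: 0.0172
grip_force: 0.5
```

View pics/s3c.png

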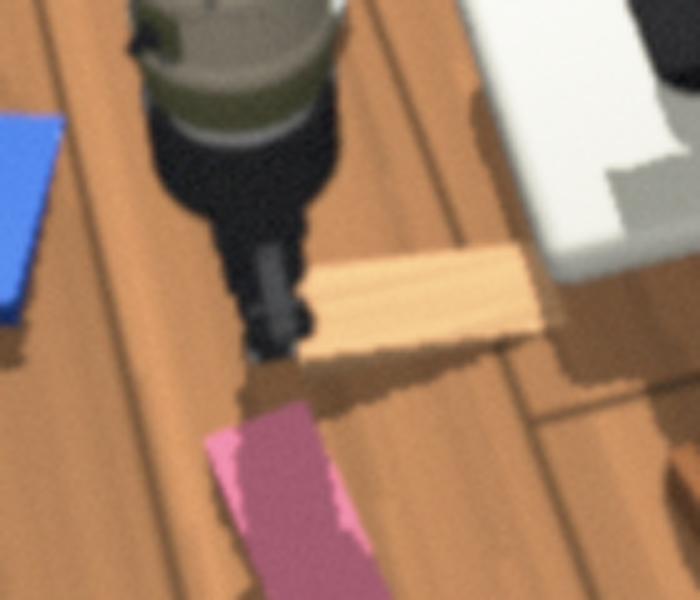

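The tip corners are now at (522,243) and (547,331), and the wedge is straight against the fingers.

```bash
python3 - <<'E'
from h import *
d=load('s3'); P=lambda u,v,z: onz(d,200+(u-2)/5,210+(v-2)/5,z)
print(P(522,243,.0015),P(547,331,.0015),P(303,357,.0215))
E
python3 -m handwheel '[[-5,0,1,0,0.2],[-10,0,2,0,0.2],[-15,0,2,0,0.2],[-20,0,2,0,0.2]]'
```

```text
[ 0.60783654 -0.0649206   0.0015    ] [ 0.60360795 -0.11339052  0.0015    ] [ 0.49420758 -0.10823735  0.0215    ]
clock: 6.45
tcp_pos: [0.4966, -0.081, 0.0035]
orientation: [-0.007, 0.019, 1.0, 0.0]
wrist_force: [-14.5, -1.0, 11.6]
finger_gap: 0.017
grip_force: 7.0
```

```bash
python3 -m handwheel '[[0,0,-2,0,0.2],[-2,0,-2,0,0.2],[-4,0,-2,0,0.2]]';python3 -m handwheel '[[-3,0,0,0,0.2],[-6,0,0,0,0.2]]'
```

```text
clock: 6.75
tcp_pos: [0.5048, -0.0816, 0.0056]
orientation: [-0.003, 0.019, 1.0, 0.0]
wrist_force: [-5.3, -0.7, 0.0]
finger_gap: 0.0173
grip_force: 2.6
clock: 6.95
tcp_pos: [0.511, -0.0818, 0.0056]
orientation: [-0.003, 0.019, 1.0, 0.001]
wrist_force: [-5.2, -0.5, 0.1]
finger_gap: 0.017
grip_force: 2.4
```

```bash
python3 -m handwheel '[[-4,0,0,0,0.2],[-8,0,0,0,0.2],[-12,0,0,0,0.2],[-16,0,0,0,0.2],[-20,0,0,0,0.2],[-24,0,0,0,0.2]]';python3 -c "
from h import *
d=look('scene','s4')['color'][200:320,220:360];cv2.imwrite('pics/s4c.png',cv2.resize(d,None,fx=5,fy=5,interpolation=2))"
```

```text
clock: 7.55
tcp_pos: [0.5382, -0.0834, 0.0068]
orientation: [0.0, 0.019, 1.0, -0.0]
wrist_force: [-3.4, 1.1, -1.1]
finger_gap: 0.0171
grip_force: 1.6
```

View pics/s4c.png

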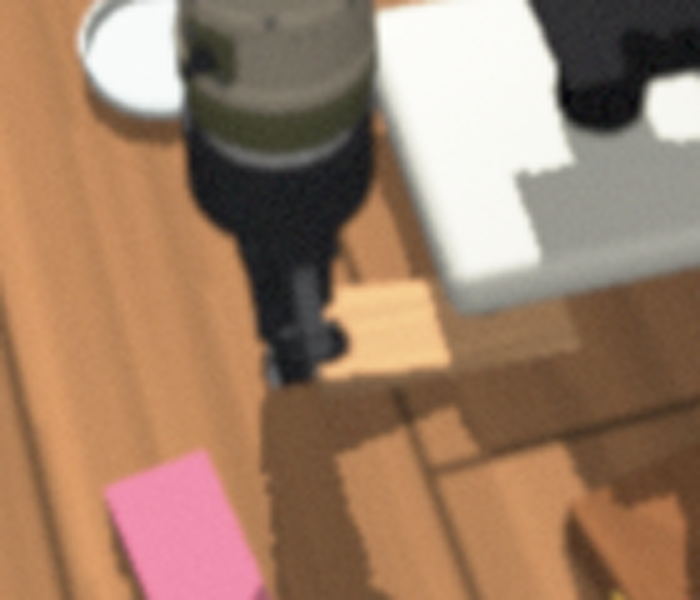

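The wedge is sliding straight under the base corner, with its shaded tip corner near (575,345). I'll keep pushing and watch the force.

```bash
python3 -m handwheel '[[-2,0,1,0,0.2],[-4,0,1,0,0.2],[-6,0,1,0,0.2]]';python3 -m handwheel '[[-2,0,0,0,0.2],[-4,0,0,0,0.2]]'
```

```text
clock: 7.9
tcp_pos: [0.5433, -0.0835, 0.0056]
orientation: [-0.0, 0.019, 1.0, 0.0]
wrist_force: [-4.1, -0.1, -2.6]
finger_gap: 0.0174
grip_force: 2.2
clock: 8.1
tcp_pos: [0.5459, -0.0834, 0.0051]
orientation: [-0.002, 0.019, 1.0, 0.0]
wrist_force: [-7.5, -0.6, -1.6]
finger_gap: 0.0174
grip_force: 3.5
```

```bash
python3 -m handwheel '[[-2,0,0,0,0.2],[-2,0,0,0,0.2]]';python3 -m handwheel '[[-2,0,0,0,0.2],[-2,0,0,0,0.2]]'
```

```text
clock: 8.3
tcp_pos: [0.5476, -0.0834, 0.0048]
orientation: [-0.002, 0.019, 1.0, 0.0]
wrist_force: [-5.8, 0.1, -2.0]
finger_gap: 0.0174
grip_force: 3.0
clock: 8.5
tcp_pos: [0.5489, -0.0833, 0.0046]
orientation: [-0.003, 0.019, 1.0, 0.0]
wrist_force: [-7.0, 0.5, -2.7]
finger_gap: 0.0169
grip_force: 3.6
```

```bash
python3 -m handwheel '[[-2,0,-1,0,0.2],[-2,0,-1,0,0.2]]';python3 -m handwheel '[[-2,0,0,0,0.2],[-2,0,0,0,0.2]]';python3 -m handwheel '[[-2,0,0,0,0.2],[-2,0,0,0,0.2]]'
```

```text
clock: 8.7
tcp_pos: [0.5494, -0.0834, 0.0051]
orientation: [-0.004, 0.019, 1.0, 0.0]
wrist_force: [-8.6, -1.5, -3.1]
finger_gap: 0.0172
grip_force: 4.8
clock: 8.9
tcp_pos: [0.5512, -0.0836, 0.0049]
orientation: [-0.004, 0.019, 1.0, 0.0]
wrist_force: [-9.8, -1.9, -2.6]
finger_gap: 0.0168
grip_force: 4.9
clock: 9.1
tcp_pos: [0.5531, -0.0838, 0.0048]
orientation: [-0.004, 0.019, 1.0, 0.0]
wrist_force: [-10.4, -2.5, -3.9]
finger_gap: 0.0171
grip_force: 5.0
```

```bash
python3 -m handwheel '[[-2,0,0,0,0.2],[-2,0,0,0,0.2]]';python3 -m handwheel '[[-2,0,0,0,0.2],[-2,0,0,0,0.2]]'; cat > tilt.py <<'E'
import sys
from h import *
for f in sys.argv[1:]:
    d=load(f); p=np.array([dep(d,u,v) for u in range(284,330,2) for v in range(170,192,2)]+[dep(d,u,v) for u in range(286,297,2) for v in range(112,192,3)])
    p=p[(p[:,2]>.035)&(p[:,2]<.075)]
    for _ in range(3):
        A=np.c_[p[:,:2]-[.63,.0],np.ones(len(p))]; c=np.linalg.lstsq(A,p[:,2],rcond=None)[0]; r=abs(A@c-p[:,2]); p=p[r<2.5*np.median(r)+1e-4]
    print(f,len(p),c)
E
python3 -c "
from h import *
look('top','t5');look('scene','s5')"; python3 tilt.py top1 t5
```

```text
clock: 9.3
tcp_pos: [0.555, -0.0839, 0.0048]
orientation: [-0.004, 0.019, 1.0, 0.0]
wrist_force: [-10.1, -1.1, -3.9]
finger_gap: 0.0171
grip_force: 5.0
clock: 9.5
tcp_pos: [0.557, -0.0841, 0.0048]
orientation: [-0.004, 0.019, 1.0, 0.0]
wrist_force: [-10.0, -1.6, -3.5]
finger_gap: 0.0173
grip_force: 5.0
top1 332 [0.05850702 0.06880728 0.05158318]
t5 297 [ 0.00331784 -0.00636046  0.05520836]
```

```bash
python3 - <<'E'
from h import *
a=load('top1')['color'][90:290,270:440];b=load('t5')['color'][90:290,270:440]
cv2.imwrite('pics/c5.png',np.hstack([cv2.resize(x[:130,:100],None,fx=4,fy=4,interpolation=2) for x in(a,b)]))
E
```

```text
(no output)
```

View pics/c5.png

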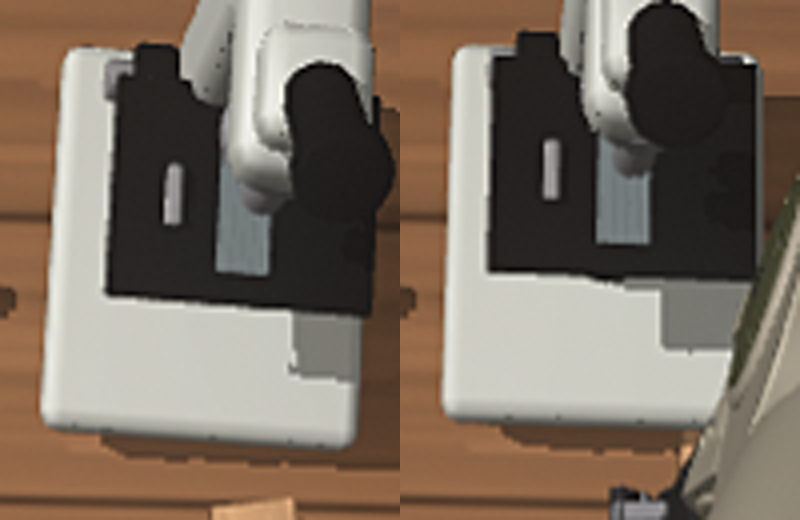

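The base now looks level: its front edge is at row 418 in both corners, where before it slanted. Its corner has shifted only a few mm, much of it from the levelling. I'll push a little more to be surely snug.

```bash
python3 -m handwheel '[[-2,0,0,0,0.2],[-2,0,0,0,0.2]]'|sed -n '2p;4p';python3 -m handwheel '[[-2,0,0,0,0.2],[-2,0,0,0,0.2]]'|sed -n '2p;4p'; python3 -c "
from h import *
look('top','t6')"; python3 tilt.py t6
```

```text
tcp_pos: [0.559, -0.0842, 0.0047]
wrist_force: [-9.9, -2.2, -3.6]
tcp_pos: [0.5611, -0.0842, 0.0047]
wrist_force: [-9.0, -2.2, -4.0]
t6 326 [ 0.00356847 -0.00594787  0.05510236]
```

The tilt and force both stayed flat, so the microscope may be sliding. I'll check how far before doing more.

```bash
python3 - <<'E'
from h import *
g=lambda f,r:cv2.cvtColor(load(f)['color'],cv2.COLOR_BGR2GRAY)[r[0]:r[1],r[2]:r[3]].astype(np.float32)
for n,r in(('base',(180,205,280,325)),('stage',(100,165,290,330)),('bottle',(138,172,212,244)),('dish',(212,264,232,284))):
    for a,b in(('top1','t5'),('t5','t6')): print(n,a,b,cv2.phaseCorrelate(g(a,r),g(b,r)))
E
```

```text
base top1 t5 ((1.3715845786092196, -0.8662025707399401), 0.3714636951022678)
base t5 t6 ((1.1919013906853806, -0.13971305276015222), 0.9527886806064182)
stage top1 t5 ((-4.141807717277665, -4.849638045430332), 0.17120422356658513)
stage t5 t6 ((0.24864381725024032, -0.8481127337494172), 0.975257256295946)
bottle top1 t5 ((0.02045437936926575, -0.030559227888549145), 1.0026174880978134)
bottle t5 t6 ((-0.07170142764655907, 0.027818657773728717), 1.0083724833610985)
dish top1 t5 ((-0.021434201983797863, 0.018273712278237042), 0.9980018252943769)
dish t5 t6 ((-0.004079544482308961, -0.01841773355975107), 0.993060382959447)
```

It has slid about 2 mm more, which is still well within the limit. It is level and snug, so I'll back the hand straight out and verify.

```bash
python3 -m handwheel '[[4,0,0,0,0.2],[12,0,0,0,0.2],[25,0,0,0,0.2],[45,0,-10,0,0.2],[90,0,-50,0,0.2],[140,0,-90,0,0.2],[140,0,-90,0,0.2]]'; python3 -m handwheel '[[0,200,0,0,0.2],[0,200,0,0,0.2],[0,200,0,0,0.2],[0,200,0,0,0.2],[0,200,0,0,0.2],[0,200,0,0,0.2],[0,200,0,0,0.2],[0,200,0,0,0.2]]'|head -2; python3 -c "
from h import *
look('top','t7');look('scene','s7')
a=load('t7')['color'][90:290,270:440][:,:130];b=load('s7')['color'][180:320,240:370]
cv2.imwrite('pics/f.png',np.hstack([cv2.resize(a,(390,600),interpolation=2),cv2.resize(b,(400,600*400//400)[:1]+(600,),interpolation=2) if 0 else cv2.copyMakeBorder(cv2.resize(b,None,fx=3,fy=3,interpolation=2),0,180,0,0,0)]))"; python3 tilt.py t7
```

```text
clock: 10.75
tcp_pos: [0.4249, -0.0792, 0.0995]
orientation: [0.002, 0.018, 1.0, -0.001]
wrist_force: [1.4, -0.6, -0.4]
finger_gap: 0.0172
grip_force: 0.0
clock: 11.55
tcp_pos: [0.4335, 0.1195, 0.097]
t7 333 [-0.0018452  -0.00713174  0.0551271 ]
```

View pics/f.png

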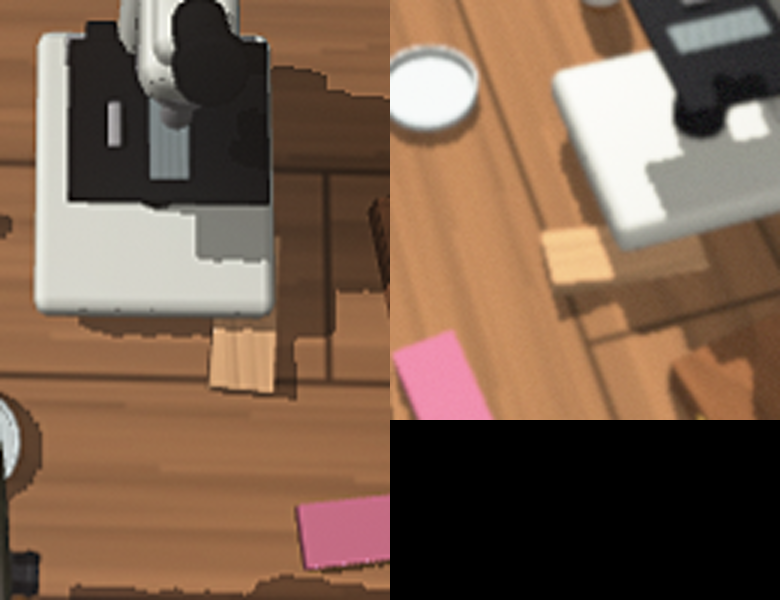

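The wedge sits under the base corner, its back corners at (210,388) and (274,393). The base's front corners are at (35,312) and (272,313). I'll work out where the foot lies on the wedge.

```bash
python3 - <<'E'
from h import *
d=load('t7'); P=lambda u,v,z: onz(d,270+(u-1)/3,90+(v-1)/3,z)[:2]
b1,b2=P(210,388,.0215),P(274,393,.0215); fl,fr=P(35,312,.053),P(272,313,.053)
w=(b1-b2)/np.linalg.norm(b1-b2); ux=np.array([w[1],-w[0]]); c=(b1+b2)/2+.06*ux
f=(fl-fr)/np.linalg.norm(fl-fr); fx=np.array([f[1],-f[0]]); m=(fl+fr)/2
foot=m+.02*fx-.065*f; print('back',(b1+b2)/2,'ux',ux,'foot',foot,'in wedge',(foot-c)@ux,(foot-c)@w,'front w',np.linalg.norm(fl-fr),'mid',m,'fx',fx)
E
```

```text
back [ 0.56948737 -0.0879205 ] ux [ 0.99843989 -0.05583712] foot [ 0.63919586 -0.08620515] in wedge 0.009503958655193092 0.005604996045431793 front w 0.16565098405359277 mid [ 0.61791404 -0.02161347] fx [0.99980435 0.0197804 ]
```

The foot sits at about x 9, y 6 mm on the wedge, and after bias correction the base is level within about 0.002 rad. The push force doubled once the far foot landed, which means that foot carries load. The bystanders I checked haven't moved and the hand is clear.

```bash
python3 -c "
from h import *
print(workorder.hand_in())"
```

```text
the job is handed in; nothing more can be done
None
```

I pushed the wooden wedge under the short foot until the microscope measured level, took the hand clear and handed the job in; no verdict came back. The push force levelled off at about 10 N, under the expected 12–25 N, because the microscope began to slide a few mm. I inferred that the far foot carries weight from the push force doubling, not from a direct check.

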